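Find the rocking cover and press it home

ROBOT

A 6-joint arm with a two-finger parallel gripper is mounted at the origin on the work surface; the furniture and walls round the work are solid. World frame = base frame: x ahead of the robot, y to its left, z up, the work surface at z = 0. Lengths are in mm, angles in rad, forces in N, time in s.
With the tool pointing down it reaches from about 350 to 875 mm from the base axis. Payload 4.2 kg.
Tool frame: the origin (TCP) lies midway between the tips of the shut fingers; the grasp point (between the pads) lies 19 mm behind it (tcp_to_grasp is the distance from the TCP to the grasp point, in mm); z points along the fingers, y is the line along which they close (so a half turn about z gives the same grasp; the last joint's range is limited). The gripper opens to 85 mm and grips with 20 to 120 N. Pads are 22 mm wide; open, the fingers measure 114 mm over their backs; the gripper's body (76 mm by 85 mm) begins 54 mm behind the grasp point. The pads swing forward as they close: fully open they stand 13 mm farther back than shut.
Start: joints at [1.363, 0.385, 0.008, 0, -1.194, -0.259], TCP at [281.236, 558.127, 231.312] pointing down, gripper open.
Joint ranges: [-3.14, 3.14], [-1.21, 2.06], [-1.07, 1.41], [-3.16, 2.05], [-2.99, -0.16], [-3.1, 3.1]. Speed limits (rad/s): [2.79, 2.79, 3.14, 3.14, 3.14, 3.14].

INTERFACE

Orientations are given as a unit quaternion [x, y, z, w].
In Python, from bench import read_state, get_image, job_done, tcp_to_grasp gives the robot as it stands.
- The arm moves only by the tool jog_arm, never from a script. Its argument "plan" is a list of rows, each a list of 3 entries, a list of its own where there are three numbers: the finger opening in mm, from 0 to 85.4, then the shift along the tool's x, y, z as a fraction of full scale, then the turn, a rotation vector about the tool's x, y, z as a fraction of full scale. A call has 1 to 10 rows; each row is the pose to reach, as a shift and turn from the pose commanded when the call began, along the tool's axes at that moment; what a row does not reach only later rows make up. Full scale, the value 1, is 0.1 m for a shift and 60 degrees for a turn. A row lasts 1/8 s, in which the tool goes at most 62.5 mm and 10.7 degrees, less where a joint would pass 70% of its speed; a pose out of reach is approached as far as the arm can. A call with a number of a shift or a turn outside -1 to 1 is refused whole. A call with a gripper value outside its range is refused whole. The fingers move at their own pace and stop on an object; the grip force is fixed at half the most. Time passes only in rows, so rows that repeat a pose let the fingers close. It gives the time, the measured TCP pose, the force, the opening and the grip force at its end, in the units of the state.
- read_state(): the state, without advancing time (a new reading comes with each control period).
- get_image(name): name is "side" or "top"; returns a dict with "img" (384x512x3 uint8, red, green, blue), "range_z" (384x512 float32, mm along the optical axis (not along the pixel's ray), 0 where there is no reading), "intrinsics" (3x3 intrinsics, pixels), "distortion" ([k1, k2, p1, p2, k3] as OpenCV has them; the pictures are not rectified), "extrinsics" (4x4, takes a point from camera to world coordinates). Camera axes: x right, y down, z forward; pixel columns grow to the right and rows downward; lengths in mm; the calibration is good to about 2 mm. A picture is of the moment at which its call begins.
- job_done(): hands the job in; it is judged then, once.
The state is a dict: "clock": time; "joints": joint angles; "joint_vel": joint speeds; "joint_efforts": joint torques, N m; "position": TCP position; "ee_rot": TCP orientation; "contact_force": force on the tool from outside, world axes, zero at the start; "wrist_torque": the same for the moment, N m; "gripper_width": finger opening in mm; "grasp_force": force on a finger pad.
Only numpy, scipy, OpenCV 4.12 (cv2) and the standard library are available. Lean on these libraries where they do the work, as an engineer would, in place of code of your own. Each camera call takes 0.05 s, during which the arm holds its last target. There are 200 camera calls.

TASK

One of the four covers of the long wooden box is not home and rocks. Working from left to right, press lightly with a fingertip near the front edge (the robot's side) of each cover in turn, take the finger off after the fourth, and only then press the brass button of the cover that rocked firmly down until that cover is fully home and level like the others. The first button you push must be that of the loose cover; lift no cover out, and leave the things round about and in the box where they are.

Things in the scene. Friction and masses are not known exactly. Their poses are not given: they have to be found in the camera images.
- organiser: Long low wooden box, fixed, 111 mm (its x, front to back) by 390 mm (its y, the row, +y to the robot's left), 38 mm high, turned up to 0.3 rad. Origin at the centre of its underside. Covers lie at y = +151.5, +76.5, -76.5, -151.5 mm; between the middle two is an open compartment with a tape roll. The ledges on which sound covers lie are 30 mm above the table, sound covers' tops 40 mm.
- cover_1: The leftmost of four like covers: wooden plate 84 mm (its x, front to back) by 60 mm (its y) by 10 mm, axes along the box's, origin at the centre of its underside. A sound cover lies level on its ledge and does not yield. The loose one lies level on a hidden stiff stud (12 mm square) under its middle, 6 mm higher than when home.
- cover_2: The second from the left of four like covers: wooden plate 84 mm (its x, front to back) by 60 mm (its y) by 10 mm, axes along the box's, origin at the centre of its underside. A light press (about 1 N) on the loose cover's edge tilts it about 0.16 rad till that edge meets the ledge and the opposite edge stands up; let go, it falls level again.
- cover_3: The third from the left of four like covers: wooden plate 84 mm (its x, front to back) by 60 mm (its y) by 10 mm, axes along the box's, origin at the centre of its underside. The loose cover is driven home by about 15 to 20 N straight down on its button, and stays; light presses (up to 10 N) about 10 mm from its edge do not drive it in.
- cover_4: The rightmost of four like covers: wooden plate 84 mm (its x, front to back) by 60 mm (its y) by 10 mm, axes along the box's, origin at the centre of its underside. Any of the four may be the loose one. They lie in their recesses with 1.5 mm of play.
- button_1: The brass button in the middle of cover_1: a fixed disc 14 mm across and 2 mm high on the cover's top. Origin at the centre of its underside, on the cover's top face (10 mm above the cover's origin).
- button_2: The brass button in the middle of cover_2: a fixed disc 14 mm across and 2 mm high on the cover's top. Origin at the centre of its underside, on the cover's top face (10 mm above the cover's origin).
- button_3: The brass button in the middle of cover_3: a fixed disc 14 mm across and 2 mm high on the cover's top. Origin at the centre of its underside, on the cover's top face (10 mm above the cover's origin).
- button_4: The brass button in the middle of cover_4: a fixed disc 14 mm across and 2 mm high on the cover's top. Origin at the centre of its underside, on the cover's top face (10 mm above the cover's origin).
- tape_roll: green roll of stem tape, 58 mm across and 13 mm high, lying in the open middle compartment of the box (a bystander; origin at its underside).
- pot_large: clay pot, 65 mm across and 50 mm high, standing behind the box (a bystander; origin at its underside).
- pot_small: clay pot, 49 mm across and 38 mm high, standing behind the box (a bystander; origin at its underside).
- spool: spool of red ribbon, 72 mm across and 30 mm high, lying behind the box (a bystander; origin at its underside).
- duck: yellow rubber duck, 56x46x42 mm, on the robot's side of the box (a bystander; origin at its underside).
- peg: wooden spring peg, 19x72x12 mm, lying on the robot's side of the box (a bystander; origin at its underside).
Mind the look-alikes: they are no part of the job. Leave any pink look-alike of the cover_4 alone. Leave any red look-alike of the cover_2 alone.

How it is judged (in metres and radians):
On the way, in this order (a step that is already met when the one before it is completed fails the run):
1. the leftmost cover is pressed (contact force between the fingers and cover_1 above 0.3 N), for 0.05 s.
2. the second from the left cover is pressed (contact force between the fingers and cover_2 above 0.3 N), for 0.05 s.
3. the third from the left cover is pressed (contact force between the fingers and cover_3 above 0.3 N), for 0.05 s.
4. the rightmost cover is pressed (contact force between the fingers and cover_4 above 0.3 N), for 0.05 s.
5. the fingers are off all covers, and the loose cover is still loose (contact force between the fingers and cover_1 below 0.1 N and contact force between the fingers and cover_2 below 0.1 N and contact force between the fingers and cover_3 below 0.1 N and contact force between the fingers and cover_4 below 0.1 N and z of any of cover_1, cover_2, cover_3, cover_4 in the frame of organiser above 0.0325 m), for 0.1 s.
6. the loose cover is pressed home: all four lie level on their ledges (z of cover_1 in the frame of organiser between 0.027 and 0.0315 m and angle between each of cover_1, cover_2, cover_3, cover_4's own z axis and vertical below 0.04 rad and z of cover_2 in the frame of organiser between 0.027 and 0.0315 m and z of cover_3 in the frame of organiser between 0.027 and 0.0315 m and z of cover_4 in the frame of organiser between 0.027 and 0.0315 m), for 0.2 s.
At the end, for the whole second after the job is handed in: All four covers lie at rest in their recesses, each within 1.5 mm of its ledge (origin less than 31.5 mm above the table) and tilted less than 0.04 rad (all of step 6 and linear speed of each of cover_1, cover_2, cover_3, cover_4 below 0.02 m/s); the robot touches nothing.
It fails at once if a cover is lifted out or turned up (z of any of cover_1, cover_2, cover_3, cover_4 in the frame of organiser above 0.055 m or angle between any of cover_1, cover_2, cover_3, cover_4's own z axis and vertical above 0.5 rad).
It fails at once if the button of a sound cover is pushed while the loose cover is not home ((contact force between the fingers and button_1 above 2 N and z of any of cover_2, cover_3, cover_4 in the frame of organiser above 0.0325 m) or (contact force between the fingers and button_2 above 2 N and z of any of cover_1, cover_3, cover_4 in the frame of organiser above 0.0325 m) or (contact force between the fingers and button_3 above 2 N and z of any of cover_1, cover_2, cover_4 in the frame of organiser above 0.0325 m) or (contact force between the fingers and button_4 above 2 N and z of any of cover_1, cover_2, cover_3 in the frame of organiser above 0.0325 m)).
It fails at once if a bystander is pushed away by more than 25 mm or lifted (distance of any of tape_roll, pot_large, pot_small, spool, duck, peg from where it was at the start of the episode above 0.025 m).
It also fails if it takes over 48 s, if anything falls off the work surface, if the arm or the gripper's body presses on something with over 40 N, if the wrist force passes 120 N, or if a joint passes its speed limit or range.

## Working session

There is one attempt and no reset: what is moved stays moved. The work goes in short steps, Python scripts to look and compute and a tool call to move; the robot and the scene stay as the last step left them, time stands still between calls to the robot, and variables do not carry over. Pictures are saved under pics/ and viewed, at most 10 in all, crops included, and the job is handed in when it is done.

Besides the shell and the picture viewer there is one more tool, called after "Request:" as name(argument=value, ...), one argument or row to a line, values as JSON. jog_arm: Moves the arm, as the interface text tells. Its arguments: {"type":"object","properties":{"plan":{"type":"array"}},"required":["plan"]}

```bash
mkdir -p pics; cat > h.py <<'E'
import numpy as np, cv2
from bench import *
def w(im,u,v,r=1):
    Z=im["range_z"]; p=Z[v-r:v+r+1,u-r:u+r+1]; z=np.median(p[p>0])
    n=cv2.undistortPoints(np.array([[[u,v]]],float),np.array(im["intrinsics"]),np.array(im["distortion"]))[0,0]
    return (np.array(im["extrinsics"])@[n[0]*z,n[1]*z,z,1])[:3]
E
python3 - <<'E'
from h import *
s=read_state(); print({k:np.round(v,3) for k,v in s.items()})
for n in("top","side"):
    im=get_image(n); np.save(f"{n}.npy",im,allow_pickle=True)
    cv2.imwrite(f"pics/{n}0.png",cv2.resize(im["img"][:,:,::-1],(768,576)))
    print(np.round(im["extrinsics"],2).tolist())
E
```

```text
{'clock': np.float64(0.0), 'joints': array([ 1.363e+00,  3.860e-01,  7.000e-03, -1.000e-03, -1.194e+00,
       -2.590e-01]), 'joint_vel': array([-0.   ,  0.   , -0.001,  0.001, -0.002, -0.001]), 'joint_efforts': array([-0.0000e+00, -3.9229e+01,  1.8840e+01,  4.1860e+00, -5.0000e-03,
        0.0000e+00]), 'position': array([281.002, 557.609, 230.213]), 'ee_rot': array([ 0.973, -0.231, -0.   ,  0.001]), 'contact_force': array([ 0.168,  0.781, -0.468]), 'wrist_torque': array([ 0.001, -0.01 , -0.048]), 'grasp_force': np.float64(0.0), 'gripper_width': np.float64(85.426)}
[[-0.01, -0.98, 0.17, 358.49], [-1.0, 0.01, 0.0, 49.78], [-0.0, -0.17, -0.98, 1101.26], [0.0, 0.0, 0.0, 1.0]]
[[0.91, -0.23, 0.35, 138.83], [-0.42, -0.49, 0.77, -900.21], [-0.01, -0.84, -0.54, 718.28], [0.0, 0.0, 0.0, 1.0]]
```

View pics/top0.png

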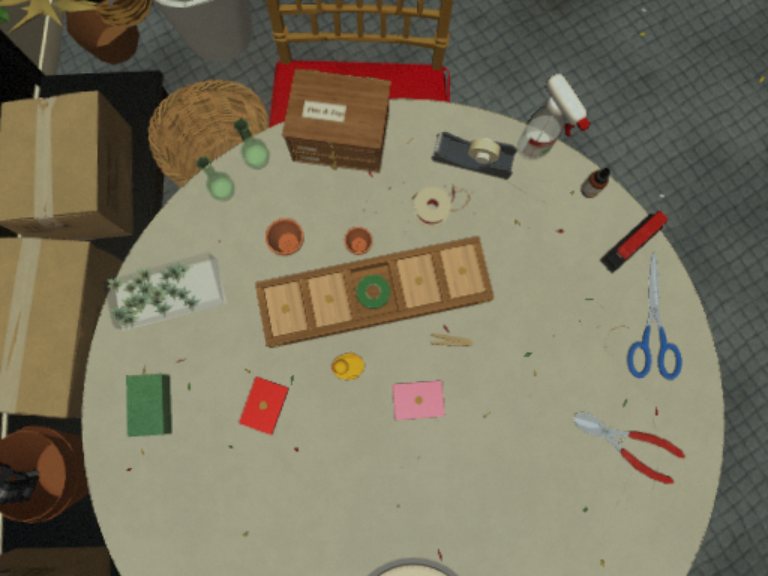

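View pics/side0.png

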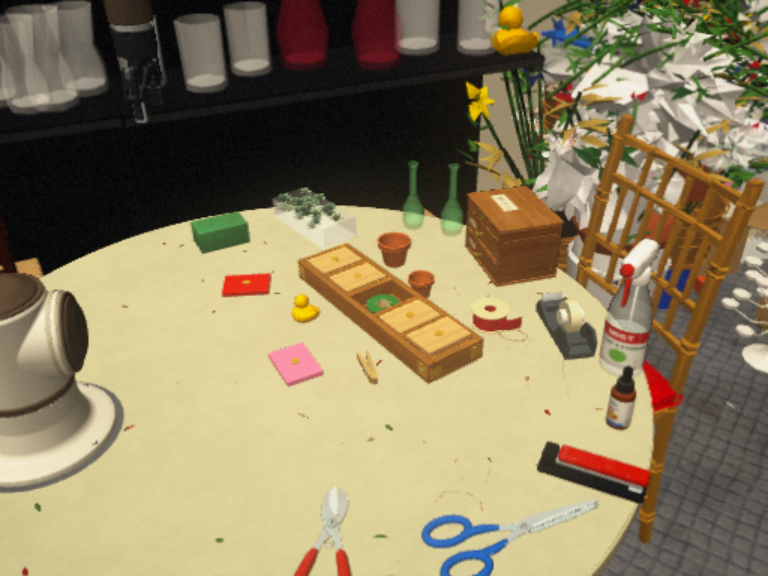

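The top picture shows the box with covers 1–4, left to right, and their buttons at (286,309), (330,298), (419,281) and (462,271). The look-alikes are the red plate at (264,405) and the pink plate at (418,399), both lying loose on the table. I choose the four wooden covers in the box. Next is a close crop and the depth measurements.

```bash
python3 - <<'E'
from h import *
im=np.load("top.npy",allow_pickle=True).item()
cv2.imwrite("pics/crop.png",cv2.resize(im["img"][150:240,165:335,::-1],(765,405),interpolation=cv2.INTER_CUBIC))
B=[]
for u,v in[(286,309),(330,298),(419,281),(462,271)]:
    u,v=round(u/1.5),round(v/1.5); p=w(im,u,v); B.append(p)
    # heights around the button
    q=[w(im,u+a,v+b,2)[2] for a,b in((-7,-8),(6,-10),(-6,9),(8,7))]
    print(np.round(p,1),np.round(q,1))
E
```

```text
[518.5 205.5  42.8] [40.7 40.5 40.  39.9]
[535.9 133.1  41.9] [39.7 39.6 39.9 40.1]
[565.5 -15.   42.3] [40.3 40.7 39.5 40.4]
[579.3 -87.8  47.9] [45.3 46.1 45.7 46.4]
```

View pics/crop.png

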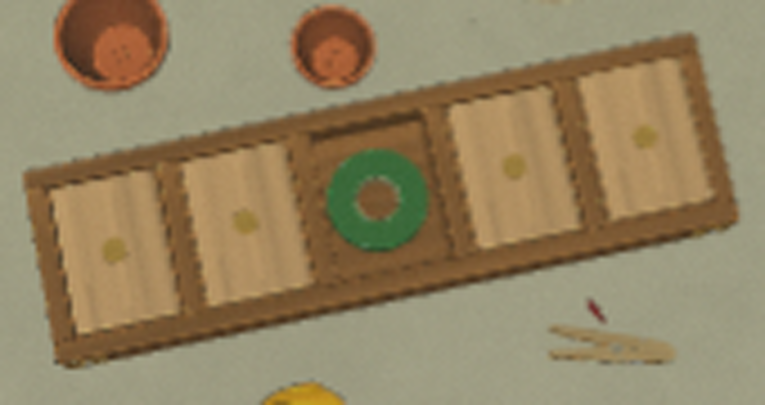

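The measurement says cover 4 stands about 6 mm high. Now I work out the targets and begin the approach with the fingers shut.

```bash
cat >> h.py <<'E'
from scipy.spatial.transform import Rotation as R
def go(p):
    s=read_state(); r=R.from_quat(s["ee_rot"]); x=r.as_matrix()[:,0]
    d=np.array(p)-s["position"]
    print("t",round(float(s["clock"]),2),"pos",np.round(s["position"],1),"yaw",np.round(np.arctan2(x[1],x[0]),3),"F",np.round(s["contact_force"],2),"shift/100 tool",np.round(r.inv().apply(d)/100,3))
E
python3 - <<'E'
from h import *
im=np.load("top.npy",allow_pickle=True).item()
K=np.array(im["intrinsics"]);D=np.array(im["distortion"]);E=np.array(im["extrinsics"])
uv=np.array([(115,250),(245,221),(514,166),(645,136)])/4.5+[165-.4,150-.4]
n=cv2.undistortPoints(uv[:,None],K,D)[:,0]; P=[]
for (a,b),h in zip(n,[42,42,42,48]):
    d=E[:3,:3]@[a,b,1]; P.append(E[:3,3]+d*(h-E[2,3])/d[2])
P=np.array(P); r=np.array([151.5,76.5,-76.5,-151.5])
c=P[:,:2].mean(0); v=(r[:,None]*(P[:,:2]-c)).sum(0); th=np.arctan2(-v[0],v[1])
bx=np.array([np.cos(th),np.sin(th)]);by=np.array([-bx[1],bx[0]])
C=c+r[:,None]*by; print(th,np.round(P,1),np.round(C,1)); 
F=C-34*bx; print(np.round(F,1)); np.savez("t.npz",C=C,F=F,th=th)
go([*F[0],90])
E
```

```text
0.20408575383641472 [[520.7 207.8  42. ]
 [536.6 135.5  42. ]
 [566.9 -14.6  42. ]
 [582.3 -87.7  48. ]] [[520.9 208.6]
 [536.1 135.2]
 [567.2 -14.7]
 [582.4 -88.1]]
[[487.6 201.7]
 [502.8 128.3]
 [533.9 -21.6]
 [549.1 -95. ]]
t 0.1 pos [281.  557.7 230.3] yaw -0.467 F [ 0.02  0.06 -0.31] shift/100 tool [3.448 2.246 1.408]
```

Request:
jog_arm(
  plan=[
    [0,[0.5,0.33,0],[0,0,0]],
    [0,[1,0.66,0],[0,0,0]],
    [0,[1,0.66,0],[0,0,0]],
  ],
)

```text
clock: 0.48
position: [342.0, 450.9, 231.3]
ee_rot: [0.972, -0.233, -0.0, 0.001]
contact_force: [-0.2, 0.1, -0.1]
gripper_width: 32.3
grasp_force: 0.0
```

Request:
jog_arm(
  plan=[
    [0,[0.5,0.33,0],[0,0,0]],
    [0,[1,0.66,0],[0,0,0]],
    [0,[1,0.66,0],[0,0,0]],
  ],
)

```text
clock: 0.85
position: [401.4, 347.8, 231.2]
ee_rot: [0.972, -0.233, -0.0, 0.0]
contact_force: [0.2, 0.8, -0.0]
gripper_width: -0.3
grasp_force: 0.0
```

Request:
jog_arm(
  plan=[
    [0,[0.5,0.33,0],[0,0,-0.16]],
    [0,[1,0.66,0],[0,0,-0.32]],
    [0,[1,0.66,0],[0,0,-0.48]],
    [0,[1,0.66,0],[0,0,-0.64]],
    [0,[1,0.66,0],[0,0,-0.64]],
  ],
)

```text
clock: 1.48
position: [460.0, 247.2, 231.0]
ee_rot: [0.995, 0.101, -0.0, -0.0]
contact_force: [-0.3, 1.1, 0.1]
gripper_width: -0.1
grasp_force: 0.0
```

```bash
python3 - <<'E'
from h import *
F=np.load("t.npz")["F"]; go([*F[0],70])
E
```

```text
t 1.48 pos [460.  247.2 231. ] yaw 0.202 F [-0.27  1.06  0.06] shift/100 tool [0.18  0.502 1.61 ]
```

Request:
jog_arm(
  plan=[
    [0,[0.18,0.5,0.3],[0,0,0]],
    [0,[0.18,0.5,0.7],[0,0,0]],
    [0,[0.18,0.5,1],[0,0,0]],
    [0,[0.18,0.5,1],[0,0,0]],
  ],
)

```text
clock: 1.98
position: [486.4, 200.7, 129.1]
ee_rot: [0.995, 0.101, -0.003, 0.002]
contact_force: [-1.1, 0.1, 0.8]
gripper_width: 0.3
grasp_force: 0.0
```

Request:
jog_arm(
  plan=[
    [0,[0,0,0.4],[0,0,0]],
    [0,[0,0,0.6],[0,0,0]],
    [0,[0,0,0.75],[0,0,0]],
    [0,[0,0,0.75],[0,0,0]],
    [0,[0,0,0.75],[0,0,0]],
  ],
)

```text
clock: 2.6
position: [488.6, 201.7, 57.5]
ee_rot: [0.995, 0.102, 0.001, -0.001]
contact_force: [-0.5, -0.3, 0.3]
gripper_width: 0.1
grasp_force: 0.0
```

```bash
python3 - <<'E'
from h import *
F=np.load("t.npz")["F"]; go([*F[0],40])
im=get_image("side"); np.save("s2.npy",im,allow_pickle=True)
cv2.imwrite("pics/s2.png",cv2.resize(im["img"][120:280,150:350,::-1],(750,600),interpolation=cv2.INTER_CUBIC))
E
```

```text
t 2.6 pos [488.6 201.7  57.5] yaw 0.204 F [-0.49 -0.29  0.25] shift/100 tool [-0.009 -0.002  0.175]
```

View pics/s2.png

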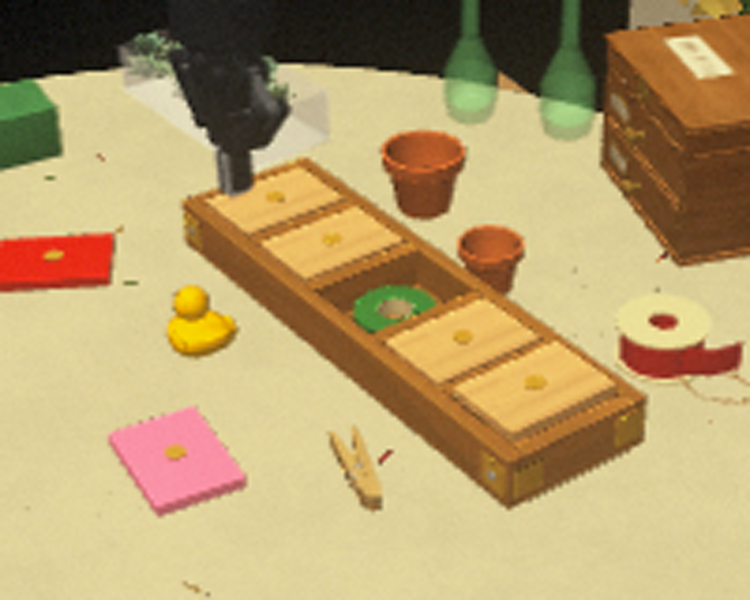

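The finger hangs over the front of cover 1 at (235,190). Cover 4, with its button at (535,383), shows a raised edge. Now I press cover 1 lightly.

Request:
jog_arm(
  plan=[
    [0,[0,0,0.1],[0,0,0]],
    [0,[0,0,0.15],[0,0,0]],
    [0,[0,0,0.16],[0,0,0]],
    [0,[0,0,0.17],[0,0,0]],
    [0,[0,0,0.18],[0,0,0]],
    [0,[0,0,0.18],[0,0,0]],
    [0,[0,0,0.18],[0,0,0]],
  ],
)

```text
clock: 3.52
position: [487.4, 200.7, 40.0]
ee_rot: [0.995, 0.102, -0.0, 0.0]
contact_force: [-5.4, -1.3, 13.6]
gripper_width: 0.0
grasp_force: 6.6
```

Cover 1 is firm: 13.6 N with no yield. I lift and go on to cover 2, pressing more lightly.

Request:
jog_arm(
  plan=[
    [0,[0,0,-0.2],[0,0,0]],
    [0,[0,0.37,-0.2],[0,0,0]],
    [0,[0,0.75,-0.2],[0,0,0]],
    [0,[0,0.75,-0.1],[0,0,0]],
    [0,[0,0.75,-0.03],[0,0,0]],
    [0,[0,0.75,-0.015],[0,0,0]],
    [0,[0,0.75,-0.007],[0,0,0]],
    [0,[0,0.75,-0.007],[0,0,0]],
  ],
)

```text
clock: 4.53
position: [502.8, 127.7, 40.1]
ee_rot: [0.995, 0.103, -0.0, 0.001]
contact_force: [-1.0, -3.4, 11.1]
gripper_width: -0.1
grasp_force: 5.3
```

Cover 2 is firm as well. On to cover 3.

Request:
jog_arm(
  plan=[
    [0,[0,0,-0.25],[0,0,0]],
    [0,[0,0.5,-0.25],[0,0,0]],
    [0,[0,1,-0.25],[0,0,0]],
    [0,[0,1,-0.25],[0,0,0]],
  ],
)

```text
clock: 5.03
position: [523.2, 28.1, 63.5]
ee_rot: [0.995, 0.1, -0.0, 0.0]
contact_force: [0.3, -0.1, 0.3]
gripper_width: 0.2
grasp_force: 0.0
```

Request:
jog_arm(
  plan=[
    [0,[0,0.53,0],[0,0,0]],
    [0,[0,0.53,0.1],[0,0,0]],
    [0,[0,0.53,0.22],[0,0,0]],
    [0,[0,0.53,0.235],[0,0,0]],
    [0,[0,0.53,0.245],[0,0,0]],
    [0,[0,0.53,0.245],[0,0,0]],
  ],
)

```text
clock: 5.78
position: [533.6, -21.2, 40.1]
ee_rot: [0.995, 0.103, -0.0, 0.0]
contact_force: [-1.8, -3.0, 7.7]
gripper_width: 0.1
grasp_force: 4.0
```

Cover 3 is firm. Cover 4 lies about 46 mm high, so I creep down only until it gives.

Request:
jog_arm(
  plan=[
    [0,[0,0,-0.25],[0,0,0]],
    [0,[0,0.37,-0.25],[0,0,0]],
    [0,[0,0.75,-0.25],[0,0,0]],
    [0,[0,0.75,-0.12],[0,0,0]],
    [0,[0,0.75,-0.07],[0,0,0]],
    [0,[0,0.75,-0.06],[0,0,0]],
    [0,[0,0.75,-0.05],[0,0,0]],
    [0,[0,0.75,-0.05],[0,0,0]],
  ],
)

```text
clock: 6.78
position: [549.2, -95.3, 44.7]
ee_rot: [0.995, 0.102, 0.0, -0.0]
contact_force: [-0.9, 0.7, -0.2]
gripper_width: 0.3
grasp_force: 0.2
```

```bash
python3 - <<'E'
from h import *
F=np.load("t.npz")["F"]; go([*F[3],44])
im=get_image("side")
cv2.imwrite("pics/s3.png",cv2.resize(im["img"][170:270,230:340,::-1],(660,600),interpolation=cv2.INTER_CUBIC))
E
```

```text
t 6.78 pos [549.2 -95.3  44.7] yaw 0.204 F [-0.92  0.67 -0.2 ] shift/100 tool [-0.001 -0.003  0.007]
```

View pics/s3.png

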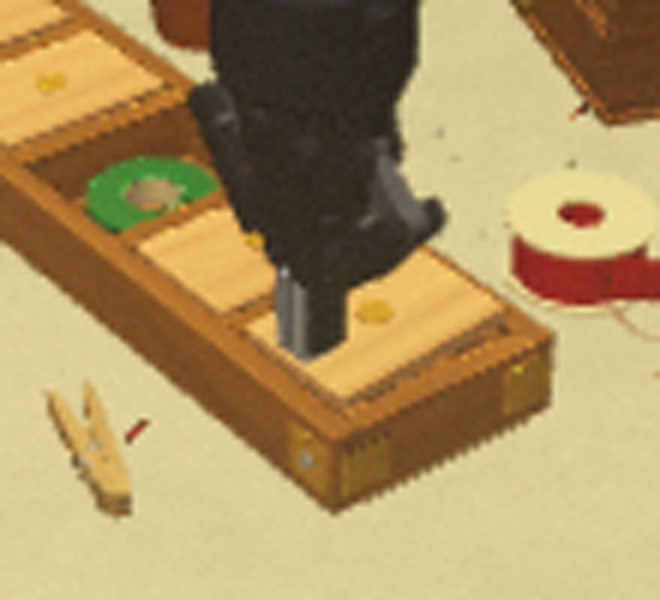

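The cover's far edge is rising slightly while the finger sits at (310,350), so it rocks. I go down a little more to make the press sure.

Request:
jog_arm(
  plan=[
    [0,[0,0,0.01],[0,0,0]],
    [0,[0,0,0.02],[0,0,0]],
    [0,[0,0,0.02],[0,0,0]],
  ],
)

```text
clock: 7.2
position: [548.9, -95.8, 42.7]
ee_rot: [0.995, 0.102, -0.0, -0.0]
contact_force: [-1.2, 0.9, 1.6]
gripper_width: -0.2
grasp_force: 1.1
```

```bash
python3 - <<'E'
from h import *
F=np.load("t.npz")["F"]; go([*F[3],42])
im=get_image("side")
cv2.imwrite("pics/s4.png",cv2.resize(im["img"][170:270,230:340,::-1],(660,600),interpolation=cv2.INTER_CUBIC))
E
```

```text
t 7.2 pos [548.9 -95.8  42.7] yaw 0.203 F [-1.18  0.89  1.62] shift/100 tool [ 0.003 -0.007  0.007]
```

View pics/s4.png

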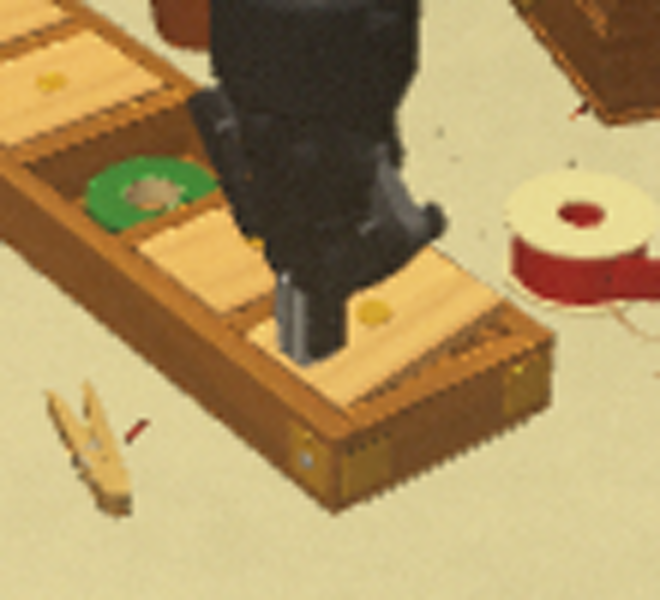

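Cover 4 is clearly tilted: its front edge is down at (345,405) and its back edge is up at (500,300). It is the loose one. I take the finger off, let it fall level, and move over its button.

Request:
jog_arm(
  plan=[
    [0,[0,0,-0.1],[0,0,0]],
    [0,[0,0,-0.3],[0,0,0]],
    [0,[0,0,-0.3],[0,0,0]],
    [0,[0,0,-0.3],[0,0,0]],
    [0,[0.34,0,-0.3],[0,0,0]],
    [0,[0.34,0,-0.3],[0,0,0]],
    [0,[0.34,0,-0.3],[0,0,0]],
  ],
)

```text
clock: 8.12
position: [581.2, -88.9, 71.5]
ee_rot: [0.995, 0.101, -0.001, -0.0]
contact_force: [-0.9, -0.9, -0.1]
gripper_width: -0.0
grasp_force: 0.0
```

```bash
python3 - <<'E'
from h import *
C=np.load("t.npz")["C"]; go([*C[3],48])
E
```

```text
t 8.12 pos [581.2 -88.9  71.5] yaw 0.203 F [-0.94 -0.91 -0.13] shift/100 tool [ 0.013 -0.006  0.235]
```

Request:
jog_arm(
  plan=[
    [0,[0.01,-0.005,0.15],[0,0,0]],
    [0,[0.01,-0.005,0.22],[0,0,0]],
    [0,[0.01,-0.005,0.24],[0,0,0]],
    [0,[0.01,-0.005,0.25],[0,0,0]],
    [0,[0.01,-0.005,0.26],[0,0,0]],
    [0,[0.01,-0.005,0.27],[0,0,0]],
    [0,[0.01,-0.005,0.28],[0,0,0]],
    [0,[0.01,-0.005,0.29],[0,0,0]],
    [0,[0.01,-0.005,0.295],[0,0,0]],
  ],
)

```text
clock: 9.25
position: [582.3, -88.5, 45.3]
ee_rot: [0.995, 0.102, -0.001, 0.0]
contact_force: [-5.1, 1.7, 14.3]
gripper_width: 0.1
grasp_force: 7.1
```

Request:
jog_arm(
  plan=[
    [0,[0,0,0.005],[0,0,0]],
    [0,[0,0,0.01],[0,0,0]],
    [0,[0,0,0.015],[0,0,0]],
    [0,[0,0,0.015],[0,0,0]],
    [0,[0,0,0.015],[0,0,0]],
  ],
)

```text
clock: 9.88
position: [582.3, -88.4, 43.7]
ee_rot: [0.995, 0.102, -0.001, 0.0]
contact_force: [-6.8, 1.5, 12.8]
gripper_width: 0.4
grasp_force: 6.7
```

Request:
jog_arm(
  plan=[
    [0,[0,0,0.01],[0,0,0]],
    [0,[0,0,0.02],[0,0,0]],
    [0,[0,0,0.02],[0,0,0]],
    [0,[0,0,0.02],[0,0,0]],
  ],
)

```text
clock: 10.38
position: [582.0, -88.4, 42.0]
ee_rot: [0.995, 0.102, -0.001, 0.0]
contact_force: [-7.3, 1.7, 14.9]
gripper_width: 0.1
grasp_force: 7.9
```

The button top is at 42.0, which is the home height. A slightly firmer push confirms the stop, then I lift away.

Request:
jog_arm(
  plan=[
    [0,[0,0,0.01],[0,0,0]],
    [0,[0,0,0.02],[0,0,0]],
    [0,[0,0,0.02],[0,0,0]],
  ],
)

```text
clock: 10.75
position: [582.0, -88.4, 41.9]
ee_rot: [0.995, 0.102, -0.001, 0.001]
contact_force: [-11.2, 3.4, 25.8]
gripper_width: 0.1
grasp_force: 12.9
```

Request:
jog_arm(
  plan=[
    [0,[0,0,-0.1],[0,0,0]],
    [0,[0,0,-0.5],[0,0,0]],
    [0,[0,0,-1],[0,0,0]],
    [0,[-1,0,-1],[0,0,0]],
    [0,[-1,0,-1],[0,0,0]],
    [0,[-1,0,-1],[0,0,0]],
    [0,[-1,0,-1],[0,0,0]],
  ],
)

```text
clock: 11.62
position: [486.2, -108.4, 137.9]
ee_rot: [0.995, 0.102, 0.001, 0.0]
contact_force: [1.1, 1.0, 0.9]
gripper_width: 0.1
grasp_force: 0.0
```

```bash
python3 - <<'E'
from h import *
im=get_image("side")
cv2.imwrite("pics/s5.png",cv2.resize(im["img"][120:280,150:350,::-1],(750,600),interpolation=cv2.INTER_CUBIC))
# heights per cover: project home cover points into the side view
z=np.load("t.npz");C=z["C"];th=float(z["th"]);bx=np.array([np.cos(th),np.sin(th)])
E=np.array(im["extrinsics"]);Ei=np.linalg.inv(E)
for i in range(4):
    o=[]
    for a in(-28,0,28):
        p=(Ei@[*(C[i]+a*bx),41,1])[:3]
        u,v=cv2.projectPoints(p.reshape(1,3),np.zeros(3),np.zeros(3),np.array(im["intrinsics"]),np.array(im["distortion"]))[0].ravel()
        o.append(w(im,round(u),round(v))[2])
    print(i+1,np.round(o,1))
E
```

```text
1 [40.2 40.9 39.6]
2 [ 38.8  40.1 189.6]
3 [39.  41.9 38.4]
4 [39.5 42.  40.6]
```

View pics/s5.png

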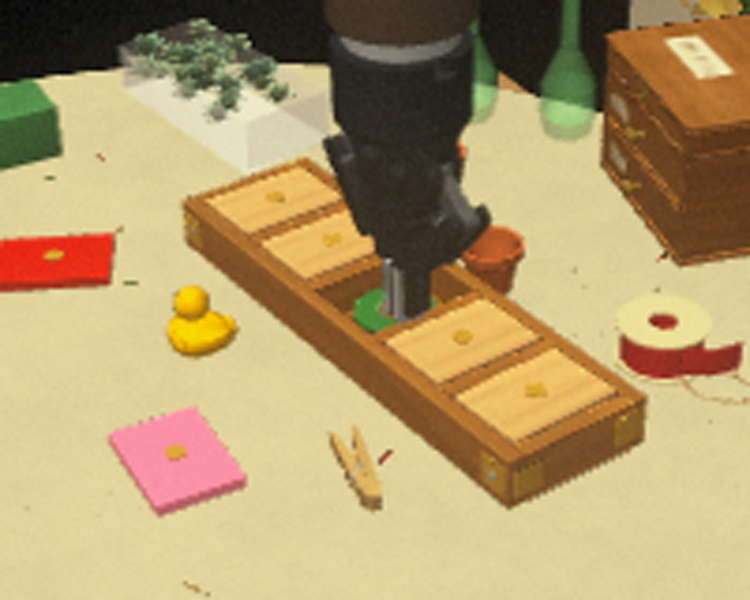

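All four covers lie level. Cover 4, with its button at (535,390), is flush like the others, the bystanders are where they were, and the arm is clear.

```bash
python3 -c "
from bench import job_done; print(job_done())"
```

```text
the job is handed in; nothing more can be done
None
```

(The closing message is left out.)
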